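Tidy the worktop: utensils, spices and glue each to their place

TASK

Tidy the things left along the front of the worktop: lay the spoon flat in the narrower utensil tray and the spatula flat in the wider one, stand each of the two spice jars upright in a bay of its own in the divided grey caddy, and lay the glue tube flat in the undivided grey dish. Everything should end up on the floor of its tray, not on a rim; leave the blue beaker where it stands.

Things in the scene. Friction and masses are not known exactly. Their poses are not given: they have to be found in the camera images.
- spoon: Loose serving spoon lying flat, brown wooden handle and round steel bowl, 200 mm long and 20 mm high, bowl 51 mm wide. Its length runs along its own x axis. Origin: centre of the underside, z up. The bowl is at the +x end; the handle is round, 20 mm thick, from 100 mm to 0 mm on the -x side of the origin, and is pinched across at 40 mm on that side, near the balance point.
- spatula: Loose turner (spatula) lying flat, the same brown wooden handle, steel blade 90 mm long and 65 mm wide; 200 mm long and 20 mm high in all. Its length runs along its own x axis. Origin: centre of the underside, z up. The blade is at the +x end; the handle is round, 20 mm thick, from 100 mm to 10 mm on the -x side of the origin, and is pinched across at 40 mm on that side, near the balance point.
- glue_tube: Loose tube of glue, black and white, lying flat, 136 mm long, 37 mm wide, 24 mm high, 38 g. Its length runs along its own y axis. Origin: centre of the underside, z up. It can be pinched across its width.
- red_jar: Loose small spice jar with a red cap, upright, round, 45 mm across, 106 mm tall. Origin: centre of the underside, z up.
- dark_jar: Loose small spice jar with a black cap, upright, round, 44 mm across, 105 mm tall. Origin: centre of the underside, z up.
- narrow_tray: Fixed shallow utensil tray of light wood, the narrower of the two: inside 66 mm (own x) by 232 mm (own y), walls 4 mm thick, rim 16 mm above the worktop, inner floor 4 mm above it. Origin: centre of its underside on the worktop, z up.
- wide_tray: Fixed shallow utensil tray of light wood, the wider of the two: inside 96 mm (own x) by 232 mm (own y), walls 4 mm thick, rim 16 mm above the worktop, inner floor 4 mm above it. Origin: centre of its underside on the worktop, z up.
- jar_caddy: Fixed grey plastic caddy, 74 mm (own x) by 144 mm (own y) outside, rim 36 mm high, walls 4 mm; a divider splits it into two equal open bays, 66 by 66 mm, centred 35 mm either side of the origin along own y; inner floor 4 mm above the worktop. Two jars in it stand about 26 mm apart, so grip across own x there. Origin: centre of its underside, z up.
- odds_dish: Fixed single-bay grey plastic oblong dish for odds and ends, inside 76 mm (own x) by 166 mm (own y), walls 4 mm, rim 22 mm above the worktop, inner floor 4 mm above it. Origin: centre of its underside, z up.
- beaker: Bystander: dark blue beaker with a pale green lid, upright, loose, 88 mm across, 148 mm tall. Origin: centre of the underside. It must stay where it stands.
Not all that is in view belongs to the job. Leave any green or turquoise look-alike of the dark_jar alone.

How it is judged:
By the outcome, as a careful person would: the job done as asked, in the order asked, and still so for the second after the job is handed in, with the robot touching nothing.
It also fails if it takes over 128 s, if anything falls off the work surface, if the arm or the gripper's body presses on something with over 40 N, if the wrist force passes 120 N, or if a joint passes its speed limit or range.

ROBOT

A 7-joint arm with a two-finger parallel gripper is mounted at the origin on a cart in front of the work surface, level with it; the furniture and walls round the work are solid. World frame = base frame: x ahead of the robot, y to its left, z up, the work surface at z = 0. Lengths are in m, angles in degrees, forces in N, time in s.
With the tool pointing down it reaches from about 0.4 to 0.875 m from the base axis. Payload 6.5 kg.
Tool frame: the origin (TCP) lies between the finger pads; the fingertips stand 25 mm ahead of it and the grasp point (between the pads) lies 6 mm ahead of it; z points along the fingers, y is the line along which they close (so a half turn about z gives the same grasp; the last joint's range is limited). The gripper opens to 85 mm and grips with 20 to 120 N. Pads are 22 mm wide; open, the fingers measure 114 mm over their backs; the gripper's body (76 mm by 85 mm) begins 54 mm behind the grasp point. The pads swing forward as they close: fully open they stand 13 mm farther back than shut.
Start: joints at [-73.522, 30.733, -0.252, 88.115, 0.149, 61.152, -4.079], TCP at [0.225, 0.61, 0.256] pointing down, gripper open.
Joint ranges: [-154.64, 154.64], [-21.42, 123.67], [-72.66, 72.17], [13.99, 137.28], [-74.86, 254.86], [10.95, 109.41], [-158.01, 158.01]. Speed limits (degrees/s): [136.94, 136.94, 180, 180, 180, 180, 180].

INTERFACE

Orientations are given as a 3x3 rotation matrix whose columns are the frame's x, y, z axes.
In Python, from rig import r, cams gives the robot as it stands.
- The arm moves only by the shell command python3 -m handwheel 'ROWS' [FORCE]. ROWS is JSON, a list that holds one entry, the list of rows, each a list of 7 numbers: the shift along the world's x, y, z scaled (see below), then the turn, a rotation vector about the world's x, y, z scaled (see below), then the closure, from -1 (fully open) to 1 (shut), so that 0 is half open. A call has 1 to 8 rows; each row is the pose to reach, as a shift and turn from the pose commanded when the call began; what a row does not reach only later rows make up. The controller multiplies each number of a shift by 0.1 m and each number of a turn by 90 degrees. A row lasts 1/8 s, in which the tool goes at most 62.5 mm and 10.7 degrees, less where a joint would pass 70% of its speed; a pose out of reach is approached as far as the arm can. A call with a number of a shift or a turn outside -1 to 1 is refused whole. A call with a gripper value outside its range is refused whole. The fingers move at their own pace and stop on an object; FORCE is the grip in N (left out, the last holds). Time passes only in rows, so rows that repeat a pose let the fingers close. It gives the time, the measured TCP pose, the force, the opening and the grip force at its end, in the units of the state.
- r.observe(): the state, without advancing time (a new reading comes with each control period).
- cams.grab_frame(name): name is "scene" or "top" or "wrist"; returns a dict with "frame" (400x640x3 uint8, red, green, blue), "fovy" (degrees; the focal length in pixels is half the picture's height over the tangent of half this angle, whatever the lens; pixels are square), "cx", "cy" (the principal point, pixels), "eye" and "orientation" of the camera in the world. Camera axes: x right, y down, z forward; pixel columns grow to the right and rows downward; lengths in m; the calibration is good to about 2 mm. A picture is of the moment at which its call begins. There is no depth.
- r.finish_job(): hands the job in; it is judged then, once.
Trained networks look in the newest picture that a camera, given by its name, has taken for a name from the list of things; names that differ only in an ending like _2 or _b are one class to them, and where a whole thing is asked for, a point or a joint stands for the part that bears it (a point fixed in the world has none). Each returns a list of dicts, best first, with "confidence" (0 to 1); they miss things now and then, are a little off and sometimes report something else, mostly with a low value. They report only what shows in the picture. A call takes as long as a camera call. They do not tell look-alikes from the thing itself.
- cams.spot_in(thing, camera): "location" ([x, y, z] in m, in the coordinates of the camera as it stood for that picture, good to about 4 mm: the middle of the surface that is visible of it).
- cams.pinpoint(thing, camera): "location" ([x, y, z] in m, in the coordinates of the camera as it stood for that picture, good to about 4 mm: a listed point, or the origin of a listed thing).
The state is a dict: "time": time; "joint_positions": joint angles; "dq": joint speeds; "joint_efforts": joint torques, N m; "ee_pos": TCP position; "ee_rot": TCP orientation; "contact_force": force on the tool from outside, world axes, zero at the start; "moment": the same for the moment, N m; "width": finger opening in m; "finger_force": force on a finger pad.
Only numpy, scipy, OpenCV 4.12 (cv2) and the standard library are available. Lean on these libraries where they do the work, as an engineer would, in place of code of your own. Each camera call takes 0.05 s, during which the arm holds its last target. There are 200 camera calls.

## Working session

There is one attempt and no reset: what is moved stays moved. The work goes in short steps, Python scripts to look and compute and a shell command to move; the robot and the scene stay as the last step left them, time stands still between calls to the robot, and variables do not carry over. Pictures are saved under pics/ and viewed, at most 14 in all, crops included, and the job is handed in when it is done.

```bash
ls; mkdir -p pics
cat > h.py <<'E'
import numpy as np, cv2
from rig import r, cams
def world(f,p): return np.array(f["eye"])+np.array(f["orientation"])@np.array(p)
def save(f,n,crop=None,s=1):
    im=f["frame"][:,:,::-1]
    if crop: x0,y0,x1,y1=crop; im=im[y0:y1,x0:x1]
    cv2.imwrite("pics/"+n,cv2.resize(im,None,fx=s,fy=s,interpolation=cv2.INTER_CUBIC))
def ray(f,u,v,z):
    h=f["frame"].shape[0]; fl=h/2/np.tan(np.radians(f["fovy"])/2)
    d=np.array(f["orientation"])@np.array([(u-f["cx"])/fl,(v-f["cy"])/fl,1.]); e=np.array(f["eye"])
    return e+d*(z-e[2])/d[2]
def pix(f,p):
    h=f["frame"].shape[0]; fl=h/2/np.tan(np.radians(f["fovy"])/2)
    c=np.array(f["orientation"]).T@(np.array(p)-f["eye"]); return c[:2]/c[2]*fl+[f["cx"],f["cy"]]
E
python3 - <<'E'
from h import *
for c in("top","scene"):
    f=cams.grab_frame(c); save(f,c+"1.png",None,1.25); print(c,f["eye"],f["fovy"],f["cx"],f["cy"])
    for t in "spoon spatula glue_tube red_jar dark_jar narrow_tray wide_tray jar_caddy odds_dish beaker".split():
        for d in cams.pinpoint(t,c)[:3]:
            w=world(f,d["location"]); print(t,round(d["confidence"],2),w.round(3),pix(f,w).round())
print(r.observe())
E
```

```text
pics
top [0.36293121 0.0031101  0.9296312 ] 57.14623606020011 316.6175703931346 199.51755210248638
spoon 0.85 [ 0.403  0.159 -0.002] [254. 264.]
spatula 0.83 [ 0.406  0.3   -0.   ] [197. 263.]
spatula 0.75 [ 0.589  0.278 -0.004] [211. 191.]
spatula 0.46 [ 0.454 -0.013 -0.004] [322. 243.]
glue_tube 0.81 [ 0.395 -0.146 -0.002] [376. 266.]
red_jar 0.61 [ 0.455 -0.015 -0.003] [323. 243.]
dark_jar 0.93 [ 0.492 -0.329  0.001] [446. 227.]
dark_jar 0.65 [ 0.496 -0.237 -0.001] [410. 226.]
dark_jar 0.56 [ 0.385 -0.282 -0.004] [430. 270.]
narrow_tray 0.94 [ 0.707 -0.005 -0.001] [319. 148.]
wide_tray 0.7 [ 0.596 -0.008 -0.003] [320. 189.]
wide_tray 0.44 [ 0.406  0.299 -0.002] [198. 262.]
jar_caddy 0.96 [ 0.596 -0.294  0.002] [430. 188.]
odds_dish 0.6 [ 0.594  0.276 -0.003] [211. 190.]
beaker 0.74 [ 0.736  0.235 -0.003] [230. 138.]
scene [ 0.1097056  -0.76176761  0.80933002] 44.85618617231346 313.2587216692892 198.56679300432498
spoon 0.64 [ 0.404  0.156 -0.005] [235. 200.]
spatula 0.97 [0.407 0.301 0.002] [217. 168.]
spatula 0.62 [ 0.45  -0.016  0.001] [281. 234.]
glue_tube 0.92 [ 0.402 -0.147  
[... 642 characters left out ...]
-4.07795631]), 'dq': array([-0.0091742 ,  0.09362859,  0.0601509 , -0.06626807,  0.01150097,
        0.03129852,  0.01061863]), 'joint_efforts': array([-4.40597933e-04, -5.83354497e+01,  1.04769845e+00, -2.59444660e+01,
        1.25578197e-02,  1.78339506e-03,  2.46872219e-05]), 'ee_pos': array([0.22518358, 0.60973759, 0.25629394]), 'ee_rot': array([[-9.38090812e-01,  3.46389418e-01,  1.16692896e-05],
       [ 3.46389418e-01,  9.38090812e-01,  7.42687307e-06],
       [-8.37426313e-06,  1.10091998e-05, -1.00000000e+00]]), 'contact_force': array([ 0.05614346, -0.24600004,  0.0218194 ]), 'moment': array([ 0.00010198,  0.02430388, -0.00124728]), 'finger_force': 0.0, 'width': 0.08526788765616077}
```

View pics/top1.png

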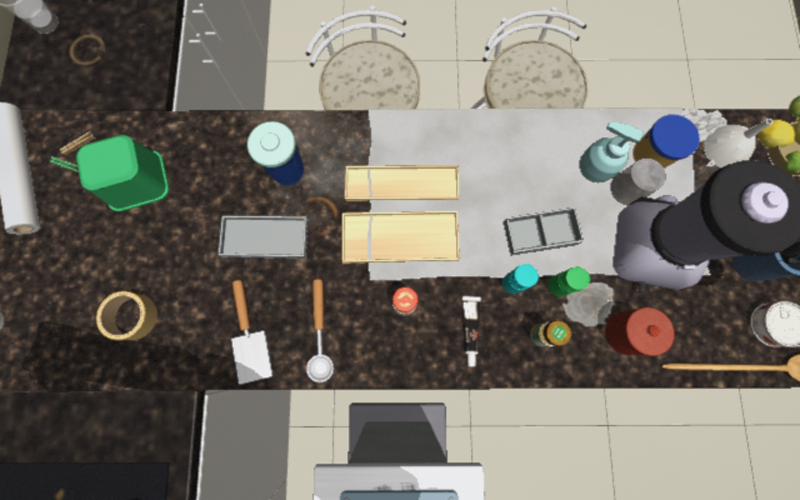

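View pics/scene1.png

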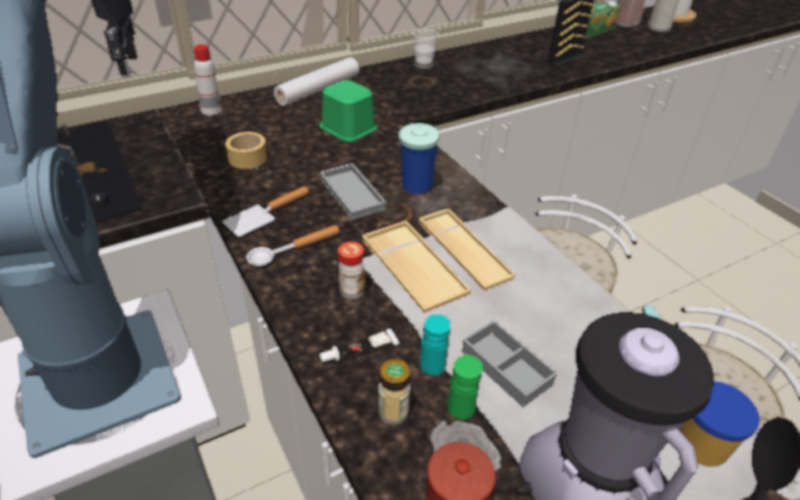

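The top view shows the spoon at about (318,330), the spatula at (250,330), the red jar at (405,300), the glue tube at (472,330), the dish at (263,237), the two wooden trays at (402,183) and (400,237), and the caddy at (543,231). Three things could be the dark jar: turquoise (520,278), green (573,281) and one with a dark cap (553,333). The last one fits best, so I'll check it in a crop and fit the yaw angles at the same time.

```bash
cat > fit.py <<'E'
from h import *
def outline(f,c,yaw,L,W,z):
    R=np.array([[np.cos(yaw),-np.sin(yaw)],[np.sin(yaw),np.cos(yaw)]])
    return [pix(f,[*(np.array(c)+R@np.array(p)),z]) for p in ((L/2,W/2),(-L/2,W/2),(-L/2,-W/2),(L/2,-W/2))]
E
python3 - <<'E'
from fit import *
f=cams.grab_frame("top")
im=f["frame"]; hsv=cv2.cvtColor(im,cv2.COLOR_RGB2HSV)
# handle axes: orange mask
m=((hsv[...,0]<16)&(hsv[...,1]>130)&(hsv[...,2]>110)).astype(np.uint8)
n,l,s,c=cv2.connectedComponentsWithStats(m)
for i in range(1,n):
    if s[i][4]>25:
        v,u=np.nonzero(l==i); w=np.array([ray(f,a,b,.012)[:2] for a,b in zip(u,v)])
        q=w-w.mean(0); d=np.linalg.svd(q,full_matrices=0)[2][0]; t=q@d
        print(c[i].round(),s[i][4],w.mean(0).round(3),"axis",np.degrees(np.arctan2(d[1],d[0])).round(1),"ext",t.min().round(3),t.max().round(3))
for nm,z,px in [("wide",.016,[(342,212),(459,212),(459,262),(342,262)]),("narrow",.016,[(345,168),(459,166),(459,199),(345,200)]),("dish",.022,[(220,217),(306,217),(306,257),(219,257)]),("caddy",.036,[(504,219),(577,208),(581,243),(510,254)])]:
    w=np.array([ray(f,u/1.25,v/1.25,z)[:2] for u,v in px]); print(nm,w.mean(0).round(3),np.degrees(np.arctan2(*(w[0]-w[1]+w[3]-w[2])[::-1])).round(1))
big=cv2.resize(im[120:320,160:480],None,fx=2.5,fy=2.5,interpolation=cv2.INTER_CUBIC)[:,:,::-1].copy()
cv2.imwrite("pics/top_crop.png",big)
g=cams.grab_frame("scene"); save(g,"jars.png",(250,220,430,350),4)
E
```

```text
[264. 164.] 35 [0.66  0.138] axis -140.4 ext -0.02 0.022
[254. 243.] 297 [0.453 0.157] axis -175.6 ext -0.05 0.05
[192. 243.] 301 [0.453 0.312] axis -166.3 ext -0.05 0.05
[324. 239.] 257 [ 0.461 -0.016] axis 105.7 ext -0.025 0.026
[520. 265.] 1154 [ 0.397 -0.498] axis 153.2 ext -0.047 0.046
wide [ 0.589 -0.008] 89.8
narrow [ 0.705 -0.012] 90.6
dish [0.588 0.272] 89.8
caddy [ 0.595 -0.295] 98.7
```

View pics/jars.png

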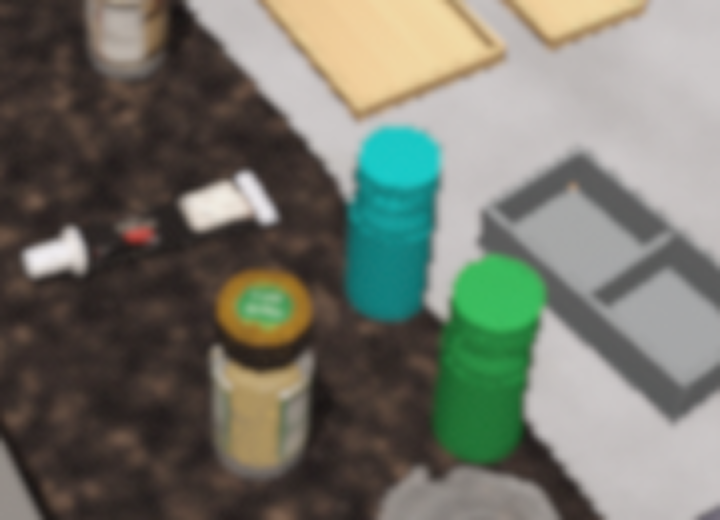

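View pics/top_crop.png

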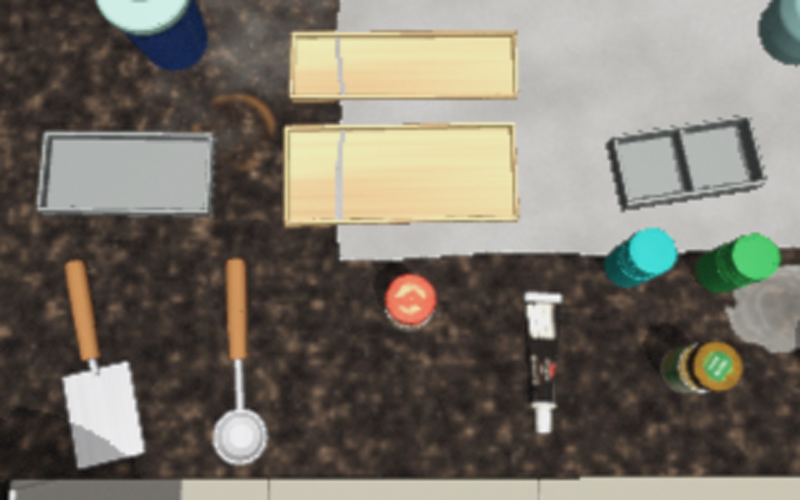

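In the crop, the jar with the black-sided cap and spice contents at (265,370) is the dark jar. The plain turquoise (395,220) and green (490,360) ones are the look-alikes. I'll start with the spoon and move above it.

```bash
python3 -m handwheel '[[[0.436,-0.906,0,0,0,0.05,0],[0.436,-0.906,0,0,0,0.05,0]]]' 30 | tail -c 400
for i in 1; do python3 -m handwheel '[[[0.436,-0.906,0,0,0,0.05,0],[0.436,-0.906,0,0,0,0.05,0]]]' >/dev/null
python3 -m handwheel '[[[0.436,-0.906,0,0,0,0.05,0],[0.436,-0.906,0,0,0,0.05,0]]]' >/dev/null
python3 -m handwheel '[[[0.436,-0.906,0,0,0,0.05,0],[0.436,-0.906,0,0,0,0.05,0]]]' >/dev/null
python3 -m handwheel '[[[0.436,-0.906,0,0,0,0.05,0],[0.436,-0.906,0,0,0,0.05,0],[0.436,-0.906,0,0,0,0.05,0]]]'; done
```

```text
time: 1.45
ee_pos: [0.2704, 0.5167, 0.2561]
ee_rot: [[-0.962, 0.272, 0.001], [0.272, 0.962, -0.001], [-0.001, -0.001, -1.0]]
contact_force: [0.2, 0.3, 0.1]
width: 0.0513
finger_force: 0.0
time: 2.58
ee_pos: [0.4445, 0.1536, 0.2565]
ee_rot: [[-0.999, -0.033, 0.001], [-0.033, 0.999, -0.001], [-0.001, -0.001, -1.0]]
contact_force: [-0.5, 0.4, -0.8]
width: 0.0427
finger_force: 0.0
```

```bash
cat > near.py <<'E'
import sys
from h import *
def near(things,n=None,k=1):
    for j in range(k):
        f=cams.grab_frame("wrist")
        if n and j==0: save(f,n)
        for t in things:
            for d in cams.pinpoint(t,"wrist")[:2]: print(t,round(d["confidence"],2),world(f,d["location"]).round(4))
    s=r.observe(); R=np.array(s["ee_rot"]); print("tcp",np.round(s["ee_pos"],4),"psi",np.degrees(np.arctan2(R[1,1],R[0,1])).round(1),"t",s["time"],"w",s["width"],"j7",s["joint_positions"][6].round(),"F",np.round(s["contact_force"],1))
    return f
E
python3 - <<'E'
from near import *
f=near(["spoon","spatula"],"w1.png",2)
E
```

```text
spoon 0.86 [0.403  0.1504 0.0088]
spatula 0.75 [ 0.4015  0.3074 -0.0033]
spoon 0.61 [0.4028 0.1494 0.0077]
spatula 0.58 [0.4032 0.305  0.0028]
tcp [0.4428 0.1579 0.2563] psi 92.4 t 2.875 w 0.04281701669611326 j7 69.0 F [0.  0.4 0.2]
```

View pics/w1.png

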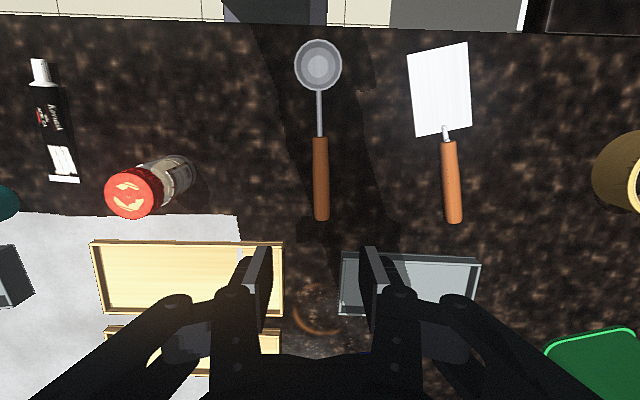

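```bash
python3 -m handwheel '[[[0,0,-1,0,0,0,0],[0,0,-1,0,0,0,0]]]' >/dev/null
python3 -m handwheel '[[[0,0,-1,0,0,0,0],[0,0,-1,0,0,0,0]]]' | grep -E "ee_pos|contact"
python3 -m handwheel '[[[0,0,-0.15,0,0,0,0],[0,0,-0.29,0,0,0,0],[0,0,-0.29,0,0,0,0],[0,0,-0.29,0,0,0,0]]]' 
python3 -m handwheel '[[[0,0,0,0,0,0,1],[0,0,0,0,0,0,1],[0,0,0,0,0,0,1],[0,0,0,0,0,0,1],[0,0,0,0,0,0,1]]]' 40
python3 -m handwheel '[[[0,0,0.3,0,0,0,1],[0,0,0.6,0,0,0,1],[0,0,0.9,0,0,0,1],[0,0,0.9,0,0,0,1]]]'
```

```text
ee_pos: [0.4419, 0.1573, 0.054]
contact_force: [0.3, 0.1, -0.3]
time: 3.88
ee_pos: [0.444, 0.1571, 0.0283]
ee_rot: [[-0.999, -0.039, 0.002], [-0.039, 0.999, 0.001], [-0.002, 0.001, -1.0]]
contact_force: [0.2, -0.0, -0.2]
width: 0.0426
finger_force: 0.0
time: 4.5
ee_pos: [0.4438, 0.157, 0.0282]
ee_rot: [[-0.999, -0.039, 0.001], [-0.039, 0.999, 0.001], [-0.001, 0.001, -1.0]]
contact_force: [-1.4, -0.5, 6.5]
width: 0.0174
finger_force: 38.8
time: 5.0
ee_pos: [0.4447, 0.1573, 0.1194]
ee_rot: [[-0.999, -0.039, 0.004], [-0.039, 0.999, 0.002], [-0.004, 0.002, -1.0]]
contact_force: [0.2, -0.7, -1.3]
width: 0.0178
finger_force: 39.8
```

```bash
python3 -m handwheel '[[[0.3,-0.2,0.5,0,0,-0.11,1],[0.6,-0.45,0.5,0,0,-0.22,1],[0.88,-0.69,0.5,0,0,-0.34,1]]]' >/dev/null
python3 -m handwheel '[[[0.3,-0.2,0,0,0,-0.11,1],[0.6,-0.45,0,0,0,-0.22,1],[0.88,-0.69,0,0,0,-0.34,1]]]' >/dev/null
python3 -m handwheel '[[[0.3,-0.2,0,0,0,-0.11,1],[0.6,-0.45,0,0,0,-0.22,1],[0.88,-0.69,0,0,0,-0.341,1],[0.88,-0.69,0,0,0,-0.341,1],[0.88,-0.69,0,0,0,-0.341,1]]]'
python3 - <<'E'
from near import *
f=near(["spoon","narrow_tray"],"w2.png",2)
f=cams.grab_frame("top"); save(f,"t2.png",(160,90,420,290),3)
for t in ["spoon","narrow_tray"]:
    for d in cams.pinpoint(t,"top")[:2]: print(t,round(d["confidence"],2),world(f,d["location"]).round(4))
E
```

```text
time: 6.38
ee_pos: [0.7062, -0.0496, 0.1659]
ee_rot: [[-0.01, 1.0, -0.002], [1.0, 0.01, 0.0], [0.0, -0.002, -1.0]]
contact_force: [-0.3, 0.7, -1.3]
width: 0.0175
finger_force: 39.7
spoon 0.6 [ 0.7057 -0.0139  0.146 ]
narrow_tray 0.94 [ 0.713  -0.0088  0.0026]
spoon 0.71 [ 0.7082 -0.0142  0.1462]
narrow_tray 0.84 [ 7.16e-01 -1.02e-02  7.00e-04]
tcp [ 0.707  -0.0495  0.1675] psi 0.5 t 6.675 w 0.0177549516469982 j7 18.0 F [ 0.1 -0.1 -0.8]
spoon 0.27 [ 0.4569 -0.0163 -0.0018]
narrow_tray 0.57 [ 0.5933 -0.0082 -0.0033]
```

View pics/w2.png

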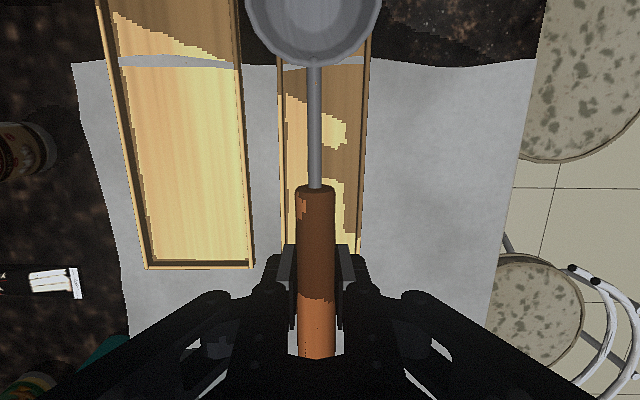

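Run:
```python
from near import *
f=cams.grab_frame("wrist")
for n,a,b in[("narrow",(281,130),(368,130)),("narrow",(281,200),(363,200)),("wide out",(147,268),(253,267)),("wide up",(118,80),(240,80))]:
    A=ray(f,*a,.016);B=ray(f,*b,.016);print(n,A.round(4),B.round(4),((A+B)/2).round(4))
print("spoon shaft",ray(f,314,90,.152),ray(f,317,170,.152))
t=cams.grab_frame("top"); save(t,"t3.png",(220,100,420,220),4)
```

```text
narrow [0.6776 0.0038 0.016 ] [0.7505 0.0045 0.016 ] [0.714  0.0042 0.016 ]
narrow [ 0.6762 -0.0575  0.016 ] [ 0.7496 -0.0568  0.016 ] [ 0.7129 -0.0571  0.016 ]
wide out [ 0.5462 -0.1267  0.016 ] [ 0.6478 -0.1247  0.016 ] [ 0.597  -0.1257  0.016 ]
wide up [0.5479 0.0418 0.016 ] [0.6456 0.0427 0.016 ] [0.5968 0.0423 0.016 ]
spoon shaft [0.70560793 0.02990532 0.152     ] [ 0.70715448 -0.00265099  0.152     ]
```

View pics/t3.png

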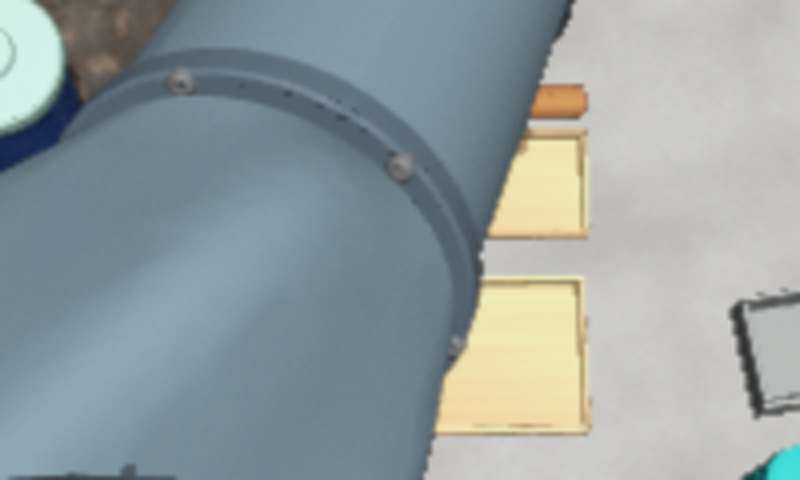

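```bash
python3 -m handwheel '[[[0.03,0.01,-0.45,0,0,0,1],[0.03,0.01,-0.9,0,0,0,1],[0.03,0.01,-0.9,0,0,0,1],[0.03,0.01,-0.9,0,0,0,1]]]'
python3 - <<'E'
from near import *
t=cams.grab_frame("top")
A=ray(t,366.75,133,.016);B=ray(t,366.75,159.5,.016);print("top narrow",A,B,(A+B)/2)
near([],"w3.png")
E
```

```text
time: 7.42
ee_pos: [0.7113, -0.0498, 0.0791]
ee_rot: [[-0.008, 1.0, 0.002], [1.0, 0.008, -0.001], [-0.001, 0.002, -1.0]]
contact_force: [1.4, -0.1, 0.7]
width: 0.0179
finger_force: 39.7
top narrow [ 0.74260495 -0.13205088  0.016     ] [ 0.66892884 -0.12964908  0.016     ] [ 0.70576689 -0.13084998  0.016     ]
tcp [ 0.7119 -0.0497  0.08  ] psi 0.5 t 7.525 w 0.01736072157726439 j7 20.0 F [ 0.4 -0.4  0. ]
```

View pics/w3.png

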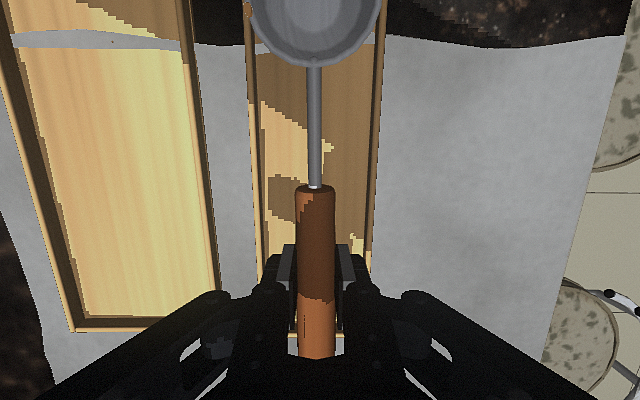

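```bash
python3 -m handwheel '[[[0,0,-0.25,0,0,0,1],[0,0,-0.46,0,0,0,1],[0,0,-0.46,0,0,0,1],[0,0,-0.46,0,0,0,1]]]' | grep -E "ee_pos|contact"
python3 -m handwheel '[[[0,0,0,0,0,0,0.35],[0,0,0,0,0,0,0.35],[0,0,0,0,0,0,0.35]]]' | grep -E "ee_pos|contact|width"
python3 -m handwheel '[[[0,0,0.3,0,0,0,0.35],[0,0,0.7,0,0,0,0.35],[0,0,1,0,0,0,0],[0,0,1,0,0,0,0]]]' | grep -E "ee_pos|contact|width"
python3 - <<'E'
from near import *
near(["spoon"],"w4.png")
E
```

```text
ee_pos: [0.7095, -0.0492, 0.0301]
contact_force: [0.7, 0.3, -0.4]
ee_pos: [0.7103, -0.0492, 0.0314]
contact_force: [0.4, 1.2, 0.0]
width: 0.0278
ee_pos: [0.7121, -0.0497, 0.1345]
contact_force: [0.5, -0.9, -0.2]
width: 0.0428
spoon 0.88 [ 0.7094 -0.0142  0.0137]
tcp [ 0.7099 -0.049   0.131 ] psi 0.5 t 9.0 w 0.04261985053914349 j7 19.0 F [0.1 0.4 0.1]
```

View pics/w4.png

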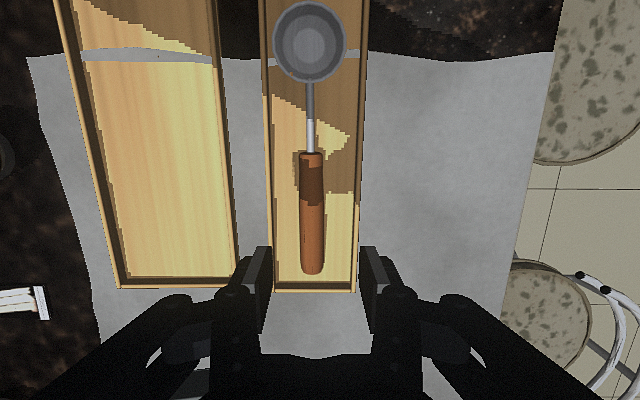

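The spoon lies in the narrow tray, with the bowl at (310,40) and the handle end at (312,270), both inside the walls. The spatula is next.

```bash
python3 -m handwheel '[[[-0.2,0.3,0.7,0,0,0.1,0],[-0.4,0.6,0.7,0,0,0.19,0],[-0.675,0.9,0.7,0,0,0.286,0]]]' >/dev/null
python3 -m handwheel '[[[-0.2,0.3,0,0,0,0.1,0],[-0.4,0.6,0,0,0,0.19,0],[-0.675,0.9,0,0,0,0.286,0]]]' >/dev/null
python3 -m handwheel '[[[-0.2,0.3,0,0,0,0.1,0],[-0.4,0.6,0,0,0,0.19,0],[-0.675,0.9,0,0,0,0.286,0]]]' >/dev/null
python3 -m handwheel '[[[-0.2,0.3,0,0,0,0.1,0],[-0.4,0.6,0,0,0,0.19,0],[-0.675,0.9,0,0,0,0.286,0],[-0.675,0.9,0,0,0,0.286,0],[-0.675,0.9,0,0,0,0.286,0]]]' >/dev/null
python3 - <<'E'
from near import *
f=near(["spatula"],"w5.png",2)
hsv=cv2.cvtColor(f["frame"],cv2.COLOR_RGB2HSV)
m=((hsv[...,0]<16)&(hsv[...,1]>110)&(hsv[...,2]>60)).astype(np.uint8)
n,l,s,c=cv2.connectedComponentsWithStats(m)
for i in range(1,n):
    if s[i][4]>500:
        v,u=np.nonzero(l==i); w=np.array([ray(f,a,b,.012)[:2] for a,b in zip(u,v)])
        q=w-w.mean(0); d=np.linalg.svd(q,full_matrices=0)[2][0]; t=q@d
        print(c[i].round(),s[i][4],w.mean(0).round(4),"axis",np.degrees(np.arctan2(d[1],d[0])).round(1),"ext",t.min().round(3),t.max().round(3))
E
```

```text
spatula 0.81 [0.4048 0.3042 0.0018]
spatula 0.63 [ 4.034e-01  3.073e-01 -4.000e-04]
tcp [0.4409 0.3097 0.201 ] psi 103.3 t 10.95 w 0.04266743778762571 j7 65.0 F [-0.  -1.  -0.3]
[317. 194.] 1762 [0.4523 0.3129] axis 13.6 ext -0.049 0.053
```

```bash
python3 -m handwheel '[[[0,0,-0.6,0,0,0,0],[0,0,-1,0,0,0,0],[0,0,-1,0,0,0,0]]]' >/dev/null
python3 -m handwheel '[[[0,0,-0.4,0,0,0,0],[0,0,-0.73,0,0,0,0],[0,0,-0.73,0,0,0,0],[0,0,-0.73,0,0,0,0]]]' | grep -E "ee_pos|contact" 
python3 -m handwheel '[[[0,0,0,0,0,0,1],[0,0,0,0,0,0,1],[0,0,0,0,0,0,1],[0,0,0,0,0,0,1],[0,0,0,0,0,0,1]]]' 40 | grep -E "ee_pos|contact|width|fing"
python3 -m handwheel '[[[0,0,0.3,0,0,0,1],[0,0,0.7,0,0,0,1],[0,0,1,0,0,0,1],[0,0,1,0,0,0,1]]]' | grep -E "ee_pos|contact|width|fing"
python3 - <<'E'
from near import *
near(["spatula"],None,2)
E
```

```text
ee_pos: [0.4416, 0.3115, 0.0303]
contact_force: [-0.6, -0.1, 0.2]
ee_pos: [0.4413, 0.3115, 0.0301]
contact_force: [-0.5, -0.9, 8.3]
width: 0.0173
finger_force: 38.8
ee_pos: [0.4417, 0.3119, 0.1312]
contact_force: [-0.1, 0.1, -0.8]
width: 0.0178
finger_force: 39.7
spatula 0.85 [0.4036 0.3059 0.1011]
spatula 0.77 [0.4002 0.3033 0.0977]
tcp [0.4395 0.3103 0.1274] psi 103.4 t 13.15 w 0.017492803887932562 j7 66.0 F [-0.1 -0.6 -0.4]
```

```bash
python3 -m handwheel '[[[0.15,-0.3,0.5,0,0,-0.1,1],[0.3,-0.6,0.5,0,0,-0.19,1],[0.386,-0.9,0.5,0,0,-0.287,1]]]' >/dev/null
python3 -m handwheel '[[[0.15,-0.3,0,0,0,-0.1,1],[0.3,-0.6,0,0,0,-0.19,1],[0.386,-0.9,0,0,0,-0.287,1]]]' >/dev/null
python3 -m handwheel '[[[0.15,-0.3,0,0,0,-0.1,1],[0.3,-0.6,0,0,0,-0.19,1],[0.386,-0.9,0,0,0,-0.287,1]]]' >/dev/null
python3 -m handwheel '[[[0.15,-0.3,0,0,0,-0.1,1],[0.3,-0.6,0,0,0,-0.19,1],[0.386,-0.9,0,0,0,-0.287,1],[0.386,-0.9,0,0,0,-0.287,1],[0.386,-0.9,0,0,0,-0.287,1]]]' | grep -E "ee_pos|contact|width|fing"
python3 -m handwheel '[[[0,0,-0.5,0,0,0,1],[0,0,-0.98,0,0,0,1],[0,0,-0.98,0,0,0,1],[0,0,-0.98,0,0,0,1]]]' | grep -E "ee_pos|contact"
python3 - <<'E'
from near import *
near(["spatula","wide_tray"],"w6.png")
E
```

```text
ee_pos: [0.5939, -0.0484, 0.1772]
contact_force: [-0.1, 0.6, 0.1]
width: 0.0174
finger_force: 39.7
ee_pos: [0.5955, -0.0489, 0.0817]
contact_force: [0.1, 0.6, -0.4]
spatula 0.77 [ 0.5943 -0.0086  0.0509]
wide_tray 0.89 [ 0.5911 -0.0103 -0.0009]
tcp [ 0.596  -0.0492  0.0824] psi 0.1 t 15.55 w 0.01734082651020381 j7 24.0 F [-0.1 -0.7 -1.1]
```

View pics/w6.png

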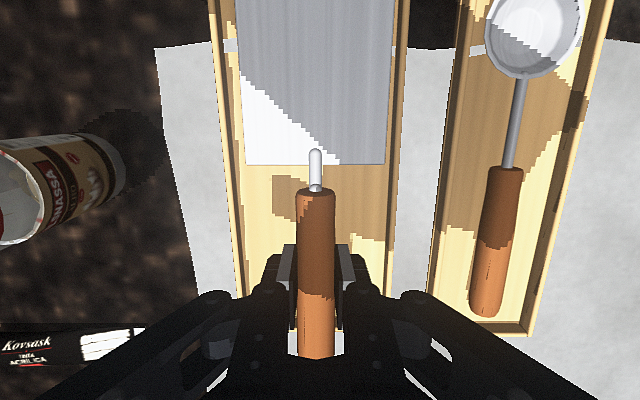

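The spatula is centred over the wide tray: shaft at column 315, tray middle about 313. The spoon is still in its tray. I'll lower and release.

```bash
python3 -m handwheel '[[[0,0,-0.25,0,0,0,1],[0,0,-0.47,0,0,0,1],[0,0,-0.47,0,0,0,1],[0,0,-0.47,0,0,0,1]]]' | grep -E "ee_pos|contact"
python3 -m handwheel '[[[0,0,0,0,0,0,0.35],[0,0,0,0,0,0,0.35],[0,0,0,0,0,0,0.35]]]' | grep -E "ee_pos|contact|width"
python3 -m handwheel '[[[0,0,0.3,0,0,0,0.35],[0,0,0.7,0,0,0,0.35],[0,0,1,0,0,0,0],[0,0,1,0,0,0,-0.4]]]' | grep -E "ee_pos|contact|width"
python3 -m handwheel '[[[-0.3,0.1,0.5,0,0,0,-0.8],[-0.8,0.2,0.9,0,0,0,-0.8],[-0.8,0.2,0.9,0,0,0,-0.8],[-0.8,0.2,0.9,0,0,0,-0.8]]]' | grep -E "ee_pos|contact|width"
python3 - <<'E'
from near import *
f=near(["spatula","red_jar","spoon"],"w7.png",2)
E
```

```text
ee_pos: [0.5947, -0.0493, 0.0334]
contact_force: [-1.1, -0.3, -0.6]
ee_pos: [0.5947, -0.0492, 0.0334]
contact_force: [-0.7, -0.6, -1.0]
width: 0.0276
ee_pos: [0.5962, -0.0495, 0.1357]
contact_force: [-0.1, -0.1, 0.0]
width: 0.0588
ee_pos: [0.5148, -0.0288, 0.2228]
contact_force: [0.4, 1.0, -0.7]
width: 0.0768
spatula 0.86 [ 0.594  -0.0066  0.0051]
red_jar 0.92 [ 4.538e-01 -1.040e-02  1.000e-04]
spoon 0.97 [ 0.7114 -0.0151  0.0127]
spatula 0.85 [ 0.5936 -0.0081  0.0058]
spatula 0.73 [ 0.5925 -0.0075 -0.0026]
red_jar 0.82 [ 0.4556 -0.0095  0.0018]
spoon 0.71 [ 0.7094 -0.0126  0.0092]
tcp [ 0.5147 -0.0295  0.2228] psi 0.1 t 17.825 w 0.07716302736830943 j7 15.0 F [-0.3  0.3  0.1]
```

View pics/w7.png

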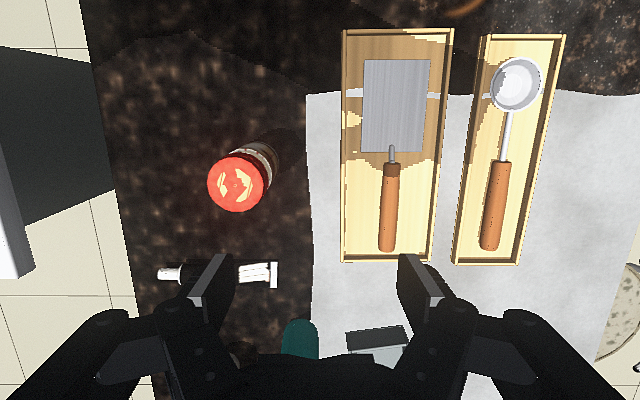

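Spatula and spoon are both in their trays with clearance: spatula blade at (395,105) inside (345–450), spoon at (505,160). The red jar's cap is at (240,185), and I'll pick it up next.

```bash
python3 -m handwheel '[[[-0.615,0.16,0,0,0,0,-0.9],[-0.615,0.16,0,0,0,0,-0.9],[-0.615,0.16,-0.4,0,0,0,-0.9],[-0.615,0.16,-0.7,0,0,0,-0.9],[-0.615,0.16,-0.7,0,0,0,-0.9]]]' | grep -E "ee_pos|contact|width"
python3 - <<'E'
from near import *
f=near(["red_jar"],None,3)
E
```

```text
ee_pos: [0.4523, -0.0136, 0.152]
contact_force: [-0.0, -0.3, 0.2]
width: 0.0813
red_jar 0.88 [ 0.4548 -0.0087  0.0018]
red_jar 0.86 [ 0.4517 -0.0068  0.0025]
red_jar 0.64 [ 0.4531 -0.007   0.0013]
tcp [ 0.454  -0.0132  0.1543] psi 0.1 t 18.75 w 0.08102932158477405 j7 17.0 F [ 0.8 -0.2 -0.5]
```

```bash
python3 -m handwheel '[[[0,0.01,-0.4,0,0,0,-0.9],[0,0.01,-0.81,0,0,0,-0.9],[0,0.01,-0.81,0,0,0,-0.9],[0,0.01,-0.81,0,0,0,-0.9]]]' | grep -E "ee_pos|contact|width"
python3 -m handwheel '[[[0,0,0,0,0,0,0.5],[0,0,0,0,0,0,0.5],[0,0,0,0,0,0,0.5],[0,0,0,0,0,0,0.5],[0,0,0,0,0,0,0.5]]]' 40
python3 -m handwheel '[[[0,0,0.3,0,0,0,0.5],[0,0,0.6,0,0,0,0.5],[0,0,0.9,0,0,0,0.5],[0,0,0.9,0,0,0,0.5]]]'| grep -E "ee_pos|contact|width|fing"
python3 - <<'E'
from near import *
f=near(["red_jar"],None,1)
f=cams.grab_frame("scene"); save(f,"s2.png",(200,130,440,330),2.5)
for t in ["red_jar","jar_caddy","dark_jar"]:
    for d in cams.pinpoint(t,"scene")[:2]: print(t,round(d["confidence"],2),world(f,d["location"]).round(4))
E
```

```text
ee_pos: [0.4541, -0.0125, 0.0736]
contact_force: [0.3, -0.4, -0.1]
width: 0.0814
time: 19.88
ee_pos: [0.4537, -0.0121, 0.0734]
ee_rot: [[-0.001, 1.0, 0.001], [1.0, 0.001, 0.001], [0.001, 0.001, -1.0]]
contact_force: [-2.2, 1.9, 11.9]
width: 0.0437
finger_force: 35.2
ee_pos: [0.4544, -0.012, 0.1641]
contact_force: [0.9, 0.8, -1.4]
width: 0.0437
finger_force: 38.0
red_jar 0.76 [ 0.4554 -0.0111  0.0924]
tcp [ 0.4529 -0.0119  0.1621] psi 0.1 t 20.475 w 0.043548456285160575 j7 17.0 F [ 0.5  0.5 -1.3]
red_jar 0.71 [ 0.4488 -0.0172  0.0899]
jar_caddy 0.84 [ 0.6006 -0.2937 -0.0017]
dark_jar 0.81 [ 4.958e-01 -2.372e-01 -4.000e-04]
dark_jar 0.8 [ 0.4881 -0.3264  0.0015]
```

View pics/s2.png

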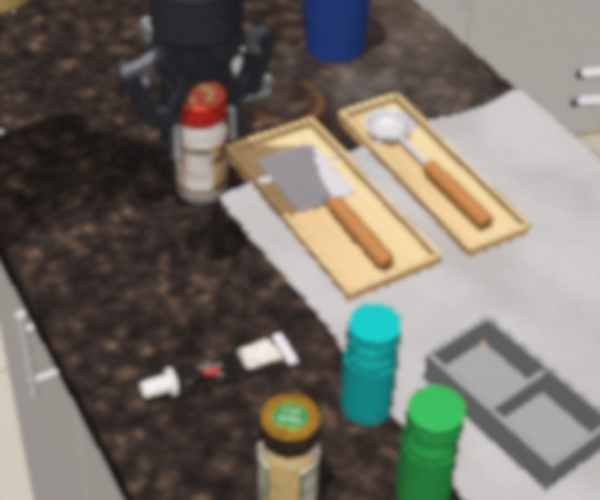

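```bash
python3 -m handwheel '[[[0.5,-0.2,0.2,0,0,0.05,0.5],[0.9,-0.5,0.3,0,0,0.097,0.5],[0.9,-0.5,0.3,0,0,0.097,0.5]]]' >/dev/null
python3 -m handwheel '[[[0.3,-0.5,0,0,0,0,0.5],[0.5,-1,0,0,0,0,0.5],[0.5,-1,0,0,0,0,0.5]]]' >/dev/null
python3 -m handwheel '[[[0,-0.5,0,0,0,0,0.5],[0,-0.98,0,0,0,0,0.5],[0,-0.98,0,0,0,0,0.5],[0,-0.98,0,0,0,0,0.5],[0,-0.98,0,0,0,0,0.5]]]' | grep -E "ee_pos|contact|width|fing"
python3 - <<'E'
from near import *
near(["jar_caddy","red_jar"],"w8.png",3)
E
```

```text
ee_pos: [0.5933, -0.2577, 0.1917]
contact_force: [-0.2, 0.4, -1.5]
width: 0.0436
finger_force: 38.1
red_jar 0.9 [ 0.5938 -0.2581  0.1174]
red_jar 0.75 [ 0.3942 -0.2834  0.0055]
red_jar 0.68 [ 0.595  -0.2546  0.1238]
red_jar 0.72 [ 0.5926 -0.2603  0.1207]
tcp [ 0.5931 -0.2602  0.1923] psi 8.8 t 22.5 w 0.04381033766919958 j7 47.0 F [ 0.9 -1.  -1.5]
```

View pics/w8.png

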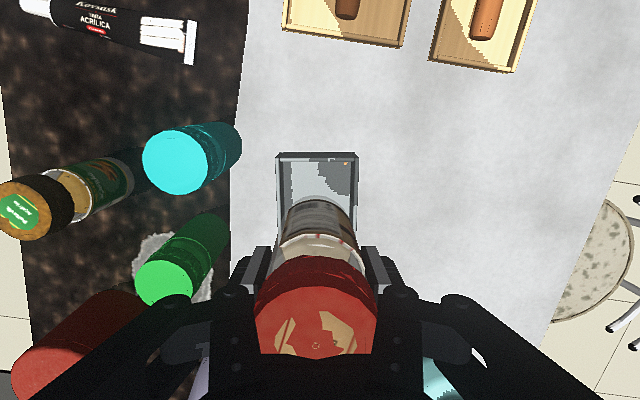

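Run:
```python
from near import *
f=cams.grab_frame("wrist")
A=ray(f,276,153.5,.036);B=ray(f,357.5,153.5,.036);print(A,B,np.hypot(*(B-A)[:2]),np.degrees(np.arctan2(*(B-A)[1::-1])))
y=np.radians(98.7);d=np.array([np.cos(y),np.sin(y)]);m=(A+B)[:2]/2
print("centre",m-.072*d,"bay",m-.037*d)
t=cams.grab_frame("top")
for d in cams.pinpoint("jar_caddy","top")[:1]: print(world(t,d["location"]))
s=cams.grab_frame("scene")
for p in [(487,319),(427,362)]: print("scene +y corners",ray(s,200+p[0]/2.5,130+p[1]/2.5,.036))
```

```text
[ 0.55365692 -0.23221729  0.036     ] [ 0.62383921 -0.22126328  0.036     ] 0.07103199034762721 8.871114217195684
centre [ 0.59963885 -0.29791185] bay [ 0.59434472 -0.26331456]
[ 0.59792198 -0.29772524  0.0006916 ]
scene +y corners [ 0.62217713 -0.22723739  0.036     ]
scene +y corners [ 0.54888811 -0.24328228  0.036     ]
```

```bash
python3 -m handwheel '[[[0.01,-0.015,-0.4,0,0,0,0.5],[0.01,-0.015,-0.8,0,0,0,0.5],[0.01,-0.015,-0.8,0,0,0,0.5]]]' | grep -E "ee_pos|contact"
python3 -m handwheel '[[[0,0,-0.2,0,0,0,0.5],[0,0,-0.335,0,0,0,0.5],[0,0,-0.335,0,0,0,0.5],[0,0,-0.335,0,0,0,0.5]]]' | grep -E "ee_pos|contact|fing"
python3 -m handwheel '[[[0,0,0,0,0,0,-0.2],[0,0,0,0,0,0,-0.4],[0,0,0,0,0,0,-0.4],[0,0,0,0,0,0,-0.4]]]' | grep -E "ee_pos|contact|width"
python3 -m handwheel '[[[0,0,0.3,0,0,0,-0.4],[0,0,0.7,0,0,0,-0.4],[0,0,1,0,0,0,-0.9],[0,0,1,0,0,0,-0.9]]]' | grep -E "ee_pos|contact|width"
python3 - <<'E'
from near import *
near(["red_jar","dark_jar"],None,2)
f=cams.grab_frame("scene"); save(f,"s3.png",(260,170,460,330),3)
E
```

```text
ee_pos: [0.5919, -0.2606, 0.1094]
contact_force: [-0.1, -0.2, -0.0]
ee_pos: [0.5943, -0.2619, 0.0791]
contact_force: [1.1, 0.0, -0.8]
finger_force: 37.8
ee_pos: [0.5942, -0.2618, 0.0789]
contact_force: [-0.6, -0.3, 0.1]
width: 0.0597
ee_pos: [0.5955, -0.2627, 0.1815]
contact_force: [-0.6, 0.4, 0.1]
width: 0.0808
red_jar 0.59 [ 0.5971 -0.2597  0.0058]
dark_jar 0.88 [ 0.494  -0.327   0.0051]
dark_jar 0.83 [ 0.394  -0.2856  0.0025]
red_jar 0.93 [ 0.5947 -0.2582  0.0041]
dark_jar 0.97 [ 0.4867 -0.3268  0.004 ]
dark_jar 0.92 [ 0.3939 -0.2827  0.0038]
tcp [ 0.5935 -0.2614  0.1776] psi 8.8 t 24.875 w 0.08120758131981604 j7 47.0 F [ 0.2 -0.8 -0.7]
```

View pics/s3.png

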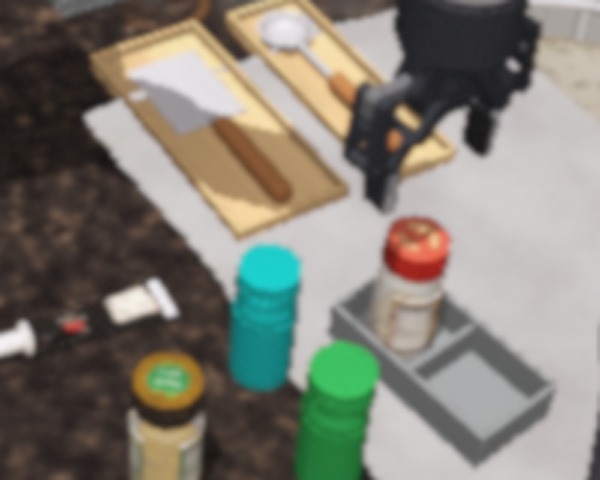

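The red jar stands upright in the +y bay at (410,290), and the other bay is free. The dark jar is next.

```bash
python3 -m handwheel '[[[-0.5,-0.1,0.2,0,0,0,-0.9],[-1,-0.11,0.2,0,0,0,-0.9],[-1,-0.11,0.2,0,0,0,-0.9]]]' >/dev/null
python3 -m handwheel '[[[-0.5,-0.1,0,0,0,0,-0.9],[-1,-0.11,0,0,0,0,-0.9],[-1,-0.11,0,0,0,0,-0.9],[-1,-0.11,-0.4,0,0,0,-0.9],[-1,-0.11,-0.4,0,0,0,-0.9],[-1,-0.11,-0.4,0,0,0,-0.9]]]' | grep -E "ee_pos|contact"
python3 - <<'E'
from near import *
near(["dark_jar"],"w9.png",3)
E
```

```text
ee_pos: [0.3951, -0.2841, 0.1594]
contact_force: [0.4, -0.5, -0.3]
dark_jar 0.93 [ 0.4926 -0.2332  0.0032]
dark_jar 0.77 [ 0.4899 -0.327   0.006 ]
dark_jar 0.97 [ 0.4958 -0.2324  0.0015]
dark_jar 0.91 [ 0.3958 -0.2838  0.0043]
dark_jar 0.92 [ 0.3927 -0.285   0.0007]
dark_jar 0.91 [ 0.4897 -0.3265  0.0059]
tcp [ 0.3945 -0.2839  0.1594] psi 8.8 t 26.35 w 0.08109591371003026 j7 60.0 F [-0.8  0.2 -0.4]
```

View pics/w9.png

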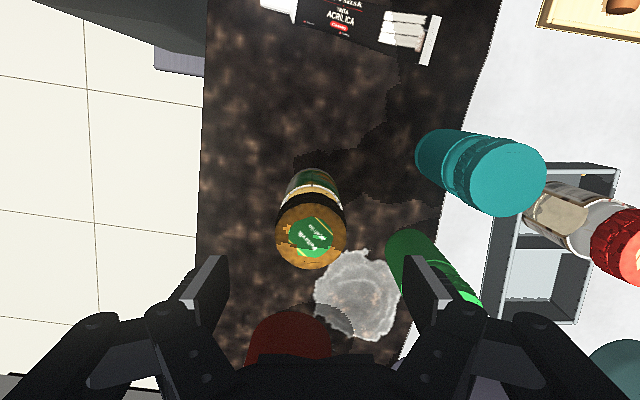

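Run:
```python
from near import *
f=cams.grab_frame("wrist"); t=cams.grab_frame("top")
for z in (0,.03,.06,.09): print(z,"wrist edge top(360,250)",ray(f,360,250,z)[:2].round(3),"left(315,290)",ray(f,315,290,z)[:2].round(3),"cent",ray(f,358,295,z)[:2].round(3),"| top cam cent",ray(t,470,243,z)[:2].round(3),"left edge",ray(t,451.5,243,z)[:2].round(3))
```

```text
0 wrist edge top(360,250) [ 0.446 -0.337] left(315,290) [ 0.41  -0.387] cent [ 0.454 -0.386] | top cam cent [ 0.452 -0.386] left edge [ 0.452 -0.339]
0.03 wrist edge top(360,250) [ 0.439 -0.323] left(315,290) [ 0.407 -0.368] cent [ 0.446 -0.367] | top cam cent [ 0.449 -0.373] left edge [ 0.45  -0.328]
0.06 wrist edge top(360,250) [ 0.433 -0.31 ] left(315,290) [ 0.404 -0.349] cent [ 0.439 -0.348] | top cam cent [ 0.446 -0.361] left edge [ 0.447 -0.317]
0.09 wrist edge top(360,250) [ 0.426 -0.296] left(315,290) [ 0.401 -0.33 ] cent [ 0.431 -0.329] | top cam cent [ 0.444 -0.348] left edge [ 0.444 -0.306]
```

The glass dish is low (under about 30 mm), so the descent is clear.

```bash
python3 -m handwheel '[[[0,0,-0.4,0,0,0,-0.9],[0,0,-0.86,0,0,0,-0.9],[0,0,-0.86,0,0,0,-0.9],[0,0,-0.86,0,0,0,-0.9]]]' | grep -E "ee_pos|contact|width"
python3 -m handwheel '[[[0,0,0,0,0,0,0.5],[0,0,0,0,0,0,0.5],[0,0,0,0,0,0,0.5],[0,0,0,0,0,0,0.5],[0,0,0,0,0,0,0.5]]]' 40 | grep -E "ee_pos|contact|width|fing"
python3 -m handwheel '[[[0,0,0.4,0,0,0,0.5],[0,0,0.8,0,0,0,0.5],[0,0,1,0,0,0,0.5],[0,0,1,0,0,0,0.5]]]'| grep -E "ee_pos|contact|width|fing"
python3 -m handwheel '[[[0,0,0.4,0,0,0,0.5],[0,0,0.5,0,0,0,0.5],[0,0,0.5,0,0,0,0.5]]]'| grep -E "ee_pos|contact|width|fing"
python3 - <<'E'
from near import *
near(["dark_jar"],None,2)
E
```

```text
ee_pos: [0.3945, -0.2845, 0.074]
contact_force: [0.5, -0.5, -0.0]
width: 0.0812
ee_pos: [0.3947, -0.2842, 0.074]
contact_force: [-1.0, 1.5, 8.7]
width: 0.0429
finger_force: 38.4
ee_pos: [0.395, -0.2841, 0.1742]
contact_force: [0.1, -0.6, -2.2]
width: 0.043
finger_force: 40.5
ee_pos: [0.3941, -0.2835, 0.2223]
contact_force: [0.8, -0.8, -1.3]
width: 0.0431
finger_force: 40.6
dark_jar 0.74 [ 0.4917 -0.3293  0.0055]
dark_jar 0.69 [ 0.3976 -0.2807  0.1519]
dark_jar 0.97 [ 0.3936 -0.2839  0.1517]
dark_jar 0.82 [ 0.4924 -0.2318  0.0044]
tcp [ 0.3935 -0.2833  0.2216] psi 8.8 t 28.65 w 0.04285643115184661 j7 56.0 F [ 0.8 -0.2 -1.3]
```

Run:
```python
from near import *
t=cams.grab_frame("top"); s=cams.grab_frame("scene")
save(s,"s4.png",None,1.25)
for z in (0,.1,.2,.3,.4): print(z,"base left",ray(t,492,190,z)[:2].round(3),"lid left",ray(t,524,165,z)[:2].round(3),"| scene lid left (575,330)",ray(s,460,266,z)[:2].round(3),"base left(522,440)",ray(s,418,352,z)[:2].round(3), "knob top",ray(t,765/1.25,202/1.25,z)[:2].round(3),"scene",ray(s,650/1.25,350/1.25,z)[:2].round(3))
```

```text
0 base left [ 0.59  -0.456] lid left [ 0.658 -0.548] | scene lid left (575,330) [ 0.76  -0.291] base left(522,440) [ 0.542 -0.419] knob top [ 0.666 -0.783] scene [ 0.849 -0.384]
0.1 base left [ 0.565 -0.406] lid left [ 0.626 -0.489] | scene lid left (575,330) [ 0.68  -0.349] base left(522,440) [ 0.488 -0.461] knob top [ 0.634 -0.698] scene [ 0.758 -0.43 ]
0.2 base left [ 0.541 -0.357] lid left [ 0.594 -0.429] | scene lid left (575,330) [ 0.6   -0.407] base left(522,440) [ 0.435 -0.504] knob top [ 0.601 -0.614] scene [ 0.666 -0.477]
0.3 base left [ 0.517 -0.308] lid left [ 0.563 -0.37 ] | scene lid left (575,330) [ 0.519 -0.466] base left(522,440) [ 0.382 -0.546] knob top [ 0.568 -0.529] scene [ 0.575 -0.524]
0.4 base left [ 0.492 -0.258] lid left [ 0.531 -0.311] | scene lid left (575,330) [ 0.439 -0.524] base left(522,440) [ 0.328 -0.588] knob top [ 0.536 -0.444] scene [ 0.484 -0.571]
```

View pics/s4.png

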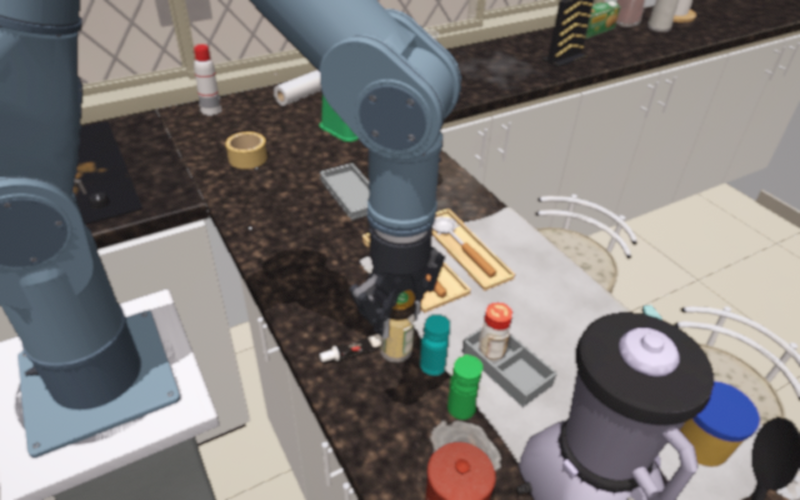

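Run:
```python
from near import *
t=cams.grab_frame("top"); s=cams.grab_frame("scene")
for z in (.22,.26,.3): print(z,"scene lid L,R",ray(s,460,290,z)[:2].round(3),ray(s,570,300,z)[:2].round(3),"top cols 524..",[ray(t,c,165,z)[1].round(3) for c in (524,540,560,580,600,630)])
for row in (150,165,180,195): print(row,[(c,int(t["frame"][row,c].max())) for c in range(480,640,5)])
```

```text
0.22 scene lid L,R [ 0.55  -0.457] [ 0.686 -0.551] top cols 524.. [np.float64(-0.417), np.float64(-0.45), np.float64(-0.49), np.float64(-0.531), np.float64(-0.571), np.float64(-0.632)]
0.26 scene lid L,R [ 0.52  -0.478] [ 0.647 -0.565] top cols 524.. [np.float64(-0.394), np.float64(-0.424), np.float64(-0.462), np.float64(-0.501), np.float64(-0.539), np.float64(-0.596)]
0.3 scene lid L,R [ 0.49  -0.498] [ 0.608 -0.579] top cols 524.. [np.float64(-0.37), np.float64(-0.399), np.float64(-0.435), np.float64(-0.47), np.float64(-0.506), np.float64(-0.56)]
150 [(480, 204), (485, 205), (490, 70), (495, 68), (500, 75), (505, 91), (510, 95), (515, 150), (520, 148), (525, 164), (530, 205), (535, 205), (540, 205), (545, 204), (550, 207), (555, 143), (560, 60), (565, 19), (570, 50), (575, 58), (580, 61), (585, 59), (590, 58), (595, 44), (600, 146), (605, 239), (610, 239), (615, 240), (620, 241), (625, 76), (630, 62), (635, 62)]
165 [(480, 199), (485, 199), (490, 200), (495, 202), (500, 194), (505, 91), (510, 101), (515, 112), (520, 118), (525, 123), (530, 123), (535, 46), (540, 58), (545, 57), (55
[... 227 characters left out ...]
2), (490, 204), (495, 71), (500, 78), (505, 88), (510, 96), (515, 109), (520, 102), (525, 37), (530, 59), (535, 59), (540, 58), (545, 58), (550, 58), (555, 57), (560, 58), (565, 30), (570, 25), (575, 50), (580, 62), (585, 58), (590, 59), (595, 57), (600, 61), (605, 60), (610, 61), (615, 61), (620, 60), (625, 61), (630, 61), (635, 60)]
195 [(480, 207), (485, 209), (490, 207), (495, 71), (500, 82), (505, 100), (510, 121), (515, 117), (520, 128), (525, 27), (530, 49), (535, 58), (540, 58), (545, 61), (550, 61), (555, 61), (560, 60), (565, 63), (570, 59), (575, 54), (580, 57), (585, 54), (590, 82), (595, 71), (600, 59), (605, 62), (610, 61), (615, 61), (620, 60), (625, 59), (630, 61), (635, 24)]
```

The blender's nearest side is at about y = −0.43, so the gripper clears it. I'll carry the dark jar to the free bay.

```bash
python3 -m handwheel '[[[0.4,-0.08,0,0,0,0,0.5],[0.705,-0.15,0,0,0,0,0.5],[0.705,-0.15,0,0,0,0,0.5]]]' | grep contact
python3 -m handwheel '[[[0.4,-0.08,0,0,0,0,0.5],[0.705,-0.15,0,0,0,0,0.5],[0.705,-0.15,0,0,0,0,0.5]]]' | grep contact
python3 -m handwheel '[[[0.4,-0.08,0,0,0,0,0.5],[0.7,-0.175,0,0,0,0,0.5],[0.7,-0.175,0,0,0,0,0.5],[0.7,-0.175,0,0,0,0,0.5]]]' | grep -E "ee_pos|contact"
python3 - <<'E'
from near import *
near(["dark_jar","jar_caddy","red_jar"],None,2)
E
```

```text
contact_force: [-0.3, -0.7, -2.3]
contact_force: [-0.7, -0.4, -1.1]
ee_pos: [0.6032, -0.3315, 0.2225]
contact_force: [-0.3, 0.1, -1.8]
dark_jar 0.97 [ 0.6064 -0.3315  0.1507]
dark_jar 0.56 [ 0.4943 -0.2306  0.0033]
jar_caddy 0.59 [ 0.601  -0.2993  0.0036]
red_jar 0.72 [ 0.5933 -0.2598  0.0025]
dark_jar 0.91 [ 0.604  -0.33    0.1515]
dark_jar 0.87 [ 0.4953 -0.2325  0.0008]
jar_caddy 0.91 [ 0.6001 -0.3004  0.0027]
red_jar 0.69 [ 0.5935 -0.2587  0.0047]
tcp [ 0.6049 -0.3312  0.2229] psi 8.8 t 30.5 w 0.04282809556338562 j7 52.0 F [-0.8  0.3 -1.3]
```

```bash
python3 -m handwheel '[[[0,0,-0.4,0,0,0,0.5],[0,0,-0.8,0,0,0,0.5],[0,0,-0.8,0,0,0,0.5]]]' | grep -E "ee_pos|contact"
python3 -m handwheel '[[[0,0,-0.3,0,0,0,0.5],[0,0,-0.63,0,0,0,0.5],[0,0,-0.63,0,0,0,0.5],[0,0,-0.63,0,0,0,0.5]]]' | grep -E "ee_pos|contact|fing"
python3 -m handwheel '[[[0,0,0,0,0,0,-0.2],[0,0,0,0,0,0,-0.4],[0,0,0,0,0,0,-0.4],[0,0,0,0,0,0,-0.4]]]' | grep -E "ee_pos|contact|width"
python3 -m handwheel '[[[0,0,0.3,0,0,0,-0.4],[0,0,0.7,0,0,0,-0.4],[0,0,1,0,0,0,0],[0,0,1,0,0,0,0]]]' | grep -E "ee_pos|contact|width"
python3 - <<'E'
from near import *
near(["dark_jar","red_jar"],None,2)
f=cams.grab_frame("scene")
for t in ["red_jar","dark_jar","glue_tube"]:
    for d in cams.pinpoint(t,"scene")[:3]: print(t,round(d["confidence"],2),world(f,d["location"]).round(4))
E
```

```text
ee_pos: [0.6031, -0.3297, 0.1397]
contact_force: [-0.5, 0.0, -0.4]
ee_pos: [0.6061, -0.332, 0.082]
contact_force: [0.4, 0.0, -1.3]
finger_force: 39.5
ee_pos: [0.6051, -0.3313, 0.0799]
contact_force: [0.8, 0.8, -0.4]
width: 0.0599
ee_pos: [0.6064, -0.3323, 0.1826]
contact_force: [0.2, -0.2, -0.6]
width: 0.0426
dark_jar 0.96 [ 0.4916 -0.3286  0.0068]
dark_jar 0.92 [ 4.946e-01 -2.333e-01  1.000e-04]
red_jar 0.82 [ 0.5956 -0.2601  0.0058]
dark_jar 0.84 [ 0.4944 -0.2341  0.0028]
dark_jar 0.74 [ 0.6076 -0.3302  0.0082]
red_jar 0.77 [ 0.5945 -0.2603  0.0047]
tcp [ 0.6045 -0.3308  0.1785] psi 8.8 t 32.675 w 0.042615765316597796 j7 53.0 F [ 0.4 -0.2  0.3]
red_jar 0.88 [ 0.5949 -0.2642  0.0024]
dark_jar 0.95 [ 0.4978 -0.2364  0.0022]
dark_jar 0.77 [ 0.6101 -0.3331  0.0049]
dark_jar 0.7 [ 0.4887 -0.3287 -0.0011]
glue_tube 0.61 [ 0.4016 -0.1497  0.0008]
```

Both jars stand in their own bays. Now I'll move to the glue tube.

```bash
python3 -m handwheel '[[[0,0,0.4,0,0,0,0],[-0.4,0.3,0.5,0,0,0.1,0],[-0.687,0.613,0.5,0,0,0.2,0],[-0.687,0.613,0.5,0,0,0.301,0]]]' >/dev/null
python3 -m handwheel '[[[-0.2,0.2,0,0,0,0.1,0],[-0.4,0.4,0,0,0,0.2,0],[-0.687,0.613,0,0,0,0.301,-0.6]]]' >/dev/null
python3 -m handwheel '[[[-0.2,0.2,0,0,0,0.1,-0.6],[-0.4,0.4,0,0,0,0.2,-0.6],[-0.687,0.613,0,0,0,0.301,-0.6],[-0.687,0.613,0,0,0,0.301,-0.6],[-0.687,0.613,0,0,0,0.301,-0.6]]]' >/dev/null
python3 - <<'E'
from near import *
f=near(["glue_tube"],None,3)
hsv=cv2.cvtColor(f["frame"],cv2.COLOR_RGB2HSV)
m=((hsv[...,1]<60)&(hsv[...,2]>150)).astype(np.uint8)
n,l,s,c=cv2.connectedComponentsWithStats(m)
for i in range(1,n):
    if s[i][4]>80:
        w=ray(f,*c[i],.012)
        if np.hypot(*(w[:2]-[.4,-.147]))<.1: print(c[i].round(),s[i],w.round(4))
E
```

```text
glue_tube 0.93 [ 0.3986 -0.1512  0.0027]
glue_tube 0.56 [ 3.983e-01 -1.464e-01 -1.000e-04]
glue_tube 0.73 [ 4.022e-01 -1.511e-01  3.000e-04]
tcp [ 0.3993 -0.1477  0.2297] psi 90.1 t 34.675 w 0.06823947685422627 j7 109.0 F [-0.3  0.3  0.6]
[321. 128.] [309 113  23  29 406] [ 0.3479 -0.1432  0.012 ]
[318. 211.] [308 198  21  28 528] [ 0.4389 -0.1458  0.012 ]
[315. 230.] [300 226  30   8 171] [ 0.4614 -0.1495  0.012 ]
```

```bash
python3 -m handwheel '[[[0.005,0.01,-0.5,0,0,-0.037,-0.6],[0.005,0.01,-1,0,0,-0.037,-0.6],[0.005,0.01,-1,0,0,-0.037,-0.6]]]' | grep ee_pos
python3 -m handwheel '[[[0,0,-0.4,0,0,0,-0.6],[0,0,-0.7,0,0,0,-0.6],[0,0,-1,0,0,0,-0.6],[0,0,-1,0,0,0,-0.6],[0,0,-1,0,0,0,-0.6]]]' | grep -E "ee_pos|contact"
python3 -m handwheel '[[[0,0,0,0,0,0,1],[0,0,0,0,0,0,1],[0,0,0,0,0,0,1],[0,0,0,0,0,0,1],[0,0,0,0,0,0,1]]]' 30 | grep -E "ee_pos|contact|width|fing"
python3 -m handwheel '[[[0,0,0.3,0,0,0,1],[0,0,0.7,0,0,0,1],[0,0,1,0,0,0,1],[0,0,1,0,0,0,1]]]' | grep -E "ee_pos|contact|width|fing"
python3 - <<'E'
from near import *
near(["glue_tube"],None,2)
E
```

```text
ee_pos: [0.397, -0.1459, 0.1274]
ee_pos: [0.4009, -0.1469, 0.0315]
contact_force: [0.2, -0.7, 0.4]
ee_pos: [0.4001, -0.1465, 0.0308]
contact_force: [-1.3, 1.0, 12.6]
width: 0.0274
finger_force: 28.8
ee_pos: [0.401, -0.1466, 0.1317]
contact_force: [0.1, -0.7, -1.2]
width: 0.0275
finger_force: 30.1
glue_tube 0.92 [ 0.4042 -0.151   0.1014]
glue_tube 0.57 [ 0.3995 -0.1505  0.099 ]
tcp [ 0.3987 -0.1461  0.129 ] psi 86.8 t 37.0 w 0.027394366754840773 j7 112.0 F [-0.1 -0.1 -0.8]
```

```bash
python3 -m handwheel '[[[0.2,0.4,0.6,0,0,-0.1,1],[0.382,0.842,0.7,0,0,-0.193,1],[0.382,0.842,0.7,0,0,-0.193,1]]]' >/dev/null
python3 -m handwheel '[[[0.2,0.4,0,0,0,-0.1,1],[0.382,0.842,0,0,0,-0.193,1]]]' >/dev/null
python3 -m handwheel '[[[0.2,0.4,0,0,0,-0.1,1],[0.382,0.842,0,0,0,-0.193,1]]]' >/dev/null
python3 -m handwheel '[[[0.2,0.4,0,0,0,-0.1,1],[0.382,0.842,0,0,0,-0.193,1]]]' >/dev/null
python3 -m handwheel '[[[0.2,0.4,0,0,0,-0.1,1],[0.382,0.842,0,0,0,-0.193,1],[0.382,0.842,0,0,0,-0.193,1],[0.382,0.842,0,0,0,-0.193,1]]]' | grep -E "ee_pos|contact|width|fing"
python3 - <<'E'
from near import *
f=near(["glue_tube","odds_dish"],None,3)
hsv=cv2.cvtColor(f["frame"],cv2.COLOR_RGB2HSV)
for row in (90,120,150,180,220): print(row,[(int(a),int(b)) for a,b in zip(hsv[row,150:480:6,2],hsv[row,150:480:6,1])])
E
```

```text
ee_pos: [0.59, 0.2727, 0.1981]
contact_force: [0.3, -1.2, -0.3]
width: 0.027
finger_force: 30.1
glue_tube 0.6 [0.5896 0.2671 0.1652]
odds_dish 0.75 [ 5.948e-01  2.738e-01 -4.000e-04]
glue_tube 0.95 [0.5899 0.2685 0.1669]
odds_dish 0.89 [ 0.5923  0.2751 -0.0024]
glue_tube 0.66 [0.5922 0.2692 0.1687]
glue_tube 0.29 [ 0.7138 -0.0061  0.0019]
odds_dish 0.57 [0.5883 0.2758 0.0009]
tcp [0.5905 0.2744 0.1999] psi -0.1 t 39.075 w 0.027168257115602786 j7 -11.0 F [-0.6 -0.1 -0.4]
90 [(14, 91), (13, 118), (15, 51), (14, 109), (13, 78), (16, 64), (18, 57), (15, 34), (24, 85), (30, 85), (26, 69), (20, 77), (20, 13), (20, 153), (17, 75), (25, 51), (17, 60), (14, 18), (30, 43), (17, 135), (28, 55), (81, 3), (94, 19), (104, 17), (100, 18), (99, 10), (97, 18), (104, 17), (102, 10), (98, 5), (100, 13), (104, 17), (111, 14), (103, 15), (108, 14), (104, 15), (94, 27), (22, 23), (16, 16), (19, 107), (23, 55), (18, 99), (15, 34), (27, 38), (22, 58), (29, 70), (37, 90), (30, 68), (23, 78), (28, 73), (15, 68), (25, 92), (22, 58), (21, 97), (22, 70)]
120 [(17, 45), (22, 70), (33, 70), (13, 0), (24, 117), (28
[... 1507 characters left out ...]
67), (36, 35), (37, 55), (57, 67), (48, 90), (37, 62), (36, 50), (38, 54), (42, 55), (29, 26), (23, 11), (21, 12), (24, 74), (24, 21)]
220 [(32, 72), (22, 81), (30, 77), (42, 67), (46, 67), (51, 60), (29, 79), (44, 70), (32, 88), (37, 62), (33, 62), (27, 66), (41, 62), (46, 67), (34, 45), (36, 57), (36, 50), (39, 65), (40, 57), (40, 45), (32, 32), (188, 14), (103, 12), (192, 15), (27, 38), (25, 51), (27, 38), (29, 18), (31, 8), (28, 36), (32, 16), (20, 64), (110, 12), (98, 10), (31, 33), (28, 27), (25, 20), (45, 40), (51, 55), (38, 27), (46, 44), (42, 30), (71, 68), (51, 35), (50, 71), (59, 78), (65, 94), (47, 190), (42, 200), (37, 214), (51, 165), (49, 172), (48, 154), (45, 142), (43, 172)]
```

```bash
python3 -m handwheel '[[[0.01,0.04,-0.4,0,0,0,1],[0.01,0.04,-0.8,0,0,0,1],[0.01,0.04,-1,0,0,0,1],[0.01,0.04,-1,0,0,0,1]]]' | grep -E "ee_pos|contact"
python3 -m handwheel '[[[0,0,-0.3,0,0,0,1],[0,0,-0.63,0,0,0,1],[0,0,-0.63,0,0,0,1],[0,0,-0.63,0,0,0,1]]]' | grep -E "ee_pos|contact|fing"
python3 -m handwheel '[[[0,0,0,0,0,0,0.35],[0,0,0,0,0,0,0.15],[0,0,0,0,0,0,0.15],[0,0,0,0,0,0,0.15]]]' | grep -E "ee_pos|contact|width"
python3 -m handwheel '[[[0,0,0.3,0,0,0,0.15],[0,0,0.7,0,0,0,0.15],[0,0,1,0,0,0,0],[0,0,1,0,0,0,0]]]' | grep -E "ee_pos|contact|width"
python3 -m handwheel '[[[-0.4,0,0.5,0,0,0,0],[-1,0,0.9,0,0,0,0],[-1,0,0.9,0,0,0,0],[-1,0,0.9,0,0,0,0]]]' | grep -E "ee_pos|contact|width"
python3 - <<'E'
from near import *
near(["glue_tube","odds_dish","beaker"],None,2)
for c in ("scene","top"):
  f=cams.grab_frame(c)
  for t in ["red_jar","dark_jar","glue_tube","spoon","spatula","beaker"]:
    for d in cams.pinpoint(t,c)[:3]: print(c,t,round(d["confidence"],2),world(f,d["location"]).round(4))
E
```

```text
ee_pos: [0.5909, 0.2782, 0.0989]
contact_force: [1.2, 0.7, -0.2]
ee_pos: [0.5929, 0.2789, 0.0389]
contact_force: [-0.4, 0.4, -1.2]
finger_force: 32.5
ee_pos: [0.5915, 0.2787, 0.0369]
contact_force: [0.6, 1.0, 0.2]
width: 0.0362
ee_pos: [0.5932, 0.2791, 0.1394]
contact_force: [-0.2, 0.4, -0.6]
width: 0.0431
ee_pos: [0.4911, 0.279, 0.2265]
contact_force: [-0.1, 0.1, -0.1]
width: 0.0427
glue_tube 0.57 [0.592  0.2773 0.007 ]
odds_dish 0.92 [ 0.5933  0.2779 -0.0015]
beaker 0.77 [0.7435 0.2353 0.0061]
glue_tube 0.7 [0.5906 0.2734 0.0041]
odds_dish 0.73 [ 0.5927  0.2785 -0.0006]
beaker 0.83 [0.7443 0.2376 0.003 ]
tcp [0.4919 0.2783 0.2263] psi -0.1 t 41.975 w 0.04283053685228335 j7 -17.0 F [0.4 0.7 0.1]
scene red_jar 0.64 [ 0.5917 -0.2652  0.0039]
scene red_jar 0.16 [ 0.5937 -0.0109 -0.001 ]
scene dark_jar 0.97 [ 0.4982 -0.2365 -0.0007]
scene dark_jar 0.78 [ 0.4877 -0.3295  0.0034]
scene dark_jar 0.6 [ 0.6072 -0.3332  0.0074]
scene glue_tube 0.58 [0.5945 0.2761 0.0057]
scene spoon 0.95 [ 0.7085 -0.0092 -0.0017]
scene spatula 0.83 [ 0.5985 -0.0117  0.0058]
scene beaker 0.89 [0.747  0.2353 0.0015]
scene beaker 0.26 [ 0.609  -0.3324  0.0065]
top red_jar 0.71 [ 0.5956 -0.2624  0.0025]
top red_jar 0.39 [ 7.053e-01 -7.500e-03  4.000e-04]
top dark_jar 0.81 [ 0.6017 -0.3319 -0.0013]
top dark_jar 0.65 [ 0.4983 -0.2344 -0.0023]
top dark_jar 0.56 [ 0.4907 -0.3258 -0.0015]
top glue_tube 0.63 [0.59   0.2775 0.001 ]
top glue_tube 0.37 [ 0.6048 -0.3302  0.0034]
top spoon 0.93 [ 7.079e-01 -8.900e-03  7.000e-04]
top spatula 0.62 [ 0.5953 -0.012   0.0031]
top beaker 0.58 [ 0.7396  0.2362 -0.0047]
```

Every item reads inside its tray in all cameras, the beaker hasn't moved, and the gripper is clear. Handing in.

```bash
python3 -c "
from rig import r
print(r.finish_job())"
```

```text
the job is handed in; nothing more can be done
None
```

The job is handed in at about 42 s: spoon, spatula, red jar, dark jar and glue tube are all in their places and the beaker hasn't moved, but I viewed 16 pictures against the limit of 14, so I checked the dark jar and glue tube placements by network readings only.

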